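# Seat the board carrier and press the clamp lever through the guard window

### The arm

A 7-joint arm with a two-finger parallel gripper is mounted at the origin on the work surface. World frame = base frame: x ahead of the robot, y to its left, z up, the work surface at z = 0. Lengths are in m, angles in rad, forces in N, time in s.
With the tool pointing down it reaches from about 0.425 to 0.925 m from the base axis. Payload 6.8 kg.
Tool frame: the origin (TCP) lies between the finger pads; the fingertips stand 22 mm ahead of it and the grasp point (between the pads) lies 3 mm ahead of it (bot.tip_reach is the distance from the TCP to the fingertips, in m); z points along the fingers, x is the direction in which the jaws open and shut, and the axes are right-handed (so a half turn about z gives the same grasp; the last joint's range is limited). The gripper opens to 85 mm and grips with 20 to 120 N. Pads are 22 mm wide; open, the fingers measure 114 mm over their backs; the gripper's body (76 mm by 85 mm) begins 54 mm behind the grasp point. The pads swing forward as they close: fully open they stand 13 mm farther back than shut.
Start: joints at [-1.346, 0.477, 0.022, 1.555, -0.011, 1.109, -0.083], TCP at [0.221, 0.638, 0.222] pointing down, gripper open.
Joint ranges: [-2.96, 2.96], [-0.34, 2.1], [-1.41, 1.46], [0.24, 2.44], [-1.37, 4.51], [0.17, 1.92], [-2.96, 2.96]. Speed limits (rad/s): [2.39, 2.39, 3.14, 3.14, 3.14, 3.14, 3.14].

### API

Orientations are given as a unit quaternion [w, x, y, z].
In Python, from station import bot gives the robot as it stands.
- The arm moves only by the tool step_arm, never from a script. Its argument "targets" is a list of rows, each a list of 5 numbers: the shift along the tool's x, y, z in mm, then the turn about the tool's z in degrees, then the closure, from 0 (fully open) to 1 (shut). In form: [[dx, dy, dz, spin, jaw], ...]. A call has 1 to 20 rows; each row is the pose to reach, as a shift and turn from the pose commanded when the call began, along the tool's axes at that moment; what a row does not reach only later rows make up. A row lasts 1/12 s, in which the tool goes at most 41.7 mm and 7.16 degrees, less where a joint would pass 70% of its speed; a pose out of reach is approached as far as the arm can. A call with a gripper value outside its range is refused whole. The fingers move at their own pace and stop on an object; "newtons" is the grip in N (left out, the last holds). Time passes only in rows, so rows that repeat a pose let the fingers close. It gives the time, the measured TCP pose, the force and the opening at its end, in the units of the state.
- bot.get_obs(): the state, without advancing time (a new reading comes with each control period).
- bot.read_camera(name): name is "side" or "top"; returns a dict with "frame" (384x512x3 uint8, red, green, blue), "z_map" (384x512 float32, m along the optical axis (not along the pixel's ray), 0 where there is no reading), "fov_y" (degrees; the focal length in pixels is half the picture's height over the tangent of half this angle, whatever the lens; pixels are square), "cx", "cy" (the principal point, pixels), "distortion" ([k1, k2, p1, p2, k3] as OpenCV has them; the pictures are not rectified), "R" (3x3) and "t" (3): a world point X has camera coordinates R X + t. Camera axes: x right, y down, z forward; pixel columns grow to the right and rows downward; lengths in m; the calibration is good to about 2 mm. A picture is of the moment at which its call begins.
- bot.hand_in(): hands the job in, once; it reports no verdict.
The state is a dict: "t": time; "q": joint angles; "joint_vel": joint speeds; "joint_torque": joint torques, N m; "eef_pos": TCP position; "tool_rot": TCP orientation; "contact_force": force on the tool from outside, world axes, zero at the start; "torque": the same for the moment, N m; "gripper_width": opening from 0.0 (shut) to 1.0 (fully open).
Only numpy, scipy, OpenCV 4.12 (cv2) and the standard library are available. Lean on these libraries where they do the work, as an engineer would, in place of code of your own. Each camera call takes 0.05 s, during which the arm holds its last target.

### The job

With the fingertips, push the board carrier along its rails until it is fully home against the end stop under the guard. Then reach down through the window in the guard, press the clamp lever all the way down so that it stays down, and draw back out, never touching the guard. Do not lift the carrier, and leave the other things on the bench where they are.

Things in the scene. Friction and masses are not known exactly. Their poses are not given: they have to be found in the camera images.
- fixture: Aluminium test fixture fixed to the bench. Origin on the bench surface (underside of the base); z up. Base plate spans x -100..100, y -290..90 mm, its top at z 10 mm. Two steel guide rails run along y at x = +-52..62 mm, tops at z 28 mm. The end stop (z 10..42 mm) has its face at y = +60 mm. The carrier slides towards +y.
- guard: Guard on the fixture, same origin and axes as the fixture: a grey sheet 4 mm thick, top at z 118 mm, spanning x -85..85, y -45..75 mm, on four 10 mm corner posts at x = +-80, y = -40 and 70 mm, with two thin rods between the posts at each x side. It is open at its -y end, where the carrier enters. It must not be touched at all.
- window (a point): Centre of the rectangular window in the guard sheet, at the sheet's top face; axes as the fixture. The opening measures 84 mm along x by 76 mm along y.
- lever_pad (a point): Centre of the top face of the lever's round black pad (32 mm across), below the window's centre: about 14 mm under the sheet's top when raised, about 34 mm when fully down. The steel lever's pivot lies 65 mm from the pad to the fixture's +x; below the pad nothing is touched before the lever's own stop.
- lever (a joint): Lever angle in rad: 0 raised, 0.30 fully down on its stop. Stiff hinge without spring: pressing the pad takes about 6 N, and it stays where it is left.
- carrier: Loose grey plastic board carrier, 100 mm (x) by 180 mm (y) by 36 mm high, about 0.5 kg, with a green circuit board on top (parts reach 50 mm above the carrier's underside). Origin: centre of its underside, resting on the fixture's base plate between the rails (2 mm play each side). Axes as the fixture. Fully home its origin is at y = -30 mm in the fixture's frame; it starts 40 to 90 mm short of that.
- push_face (a point): Centre of the carrier's rear (-y) end face, 18 mm above the carrier's underside, the face to push towards +y. Fully home it is at y = -120 mm in the fixture's frame.
- spool: Blue-flanged solder spool standing on the bench, 62 mm across, 62 mm high; origin at its underside. Leave it.
- small_spool: Small white-flanged spool, 44 mm across, 40 mm high; origin at its underside. Leave it.
- thumb_nut: Brass thumb nut, 26 mm across, 20 mm high, on the fixture's base plate outside the rails; origin at its underside. Leave it.
- flux_bottle: Amber bottle, 44 mm across, 85 mm high; origin at its underside. Leave it.
- screwdriver: Screwdriver lying on the bench. Leave it.
- spare_board: Spare green circuit board lying flat, 90 by 130 mm, parts up to 14 mm high; origin at its underside. Leave it.
- cup: White ceramic cup, 70 mm across, 75 mm high; origin at its underside. Leave it.

How it is judged:
By the outcome, as a careful person would: the job done as asked, in the order asked, and still so for the second after the job is handed in, with the robot touching nothing.
It also fails if it takes over 42 s, if anything falls off the work surface, if the arm or the gripper's body presses on something with over 40 N, if the wrist force passes 120 N, or if a joint passes its speed limit or range.

## Working session

There is one attempt and no reset: what is moved stays moved. The work goes in short steps, Python scripts to look and compute and a tool call to move; the robot and the scene stay as the last step left them, time stands still between calls to the robot, and variables do not carry over. Pictures are saved under pics/ and viewed, and the job is handed in when it is done.

Besides the shell and the picture viewer there is one more tool, called after "Request:" in YAML: its name, and indented under it one key for each argument. step_arm: Moves the arm, as the interface text tells. Its arguments: {"type":"object","properties":{"targets":{"type":"array"},"newtons":{"type":"number"}},"required":["targets"]}

```bash
ls; mkdir -p pics
python3 - <<'E'
from station import bot
import cv2, numpy as np
print(bot.get_obs(), bot.tip_reach)
for n in ("side","top"):
    c=bot.read_camera(n)
    cv2.imwrite(f"pics/{n}0.png",c["frame"][:,:,::-1])
    np.savez(f"{n}0.npz",**c)
    print(n,c["fov_y"],c["cx"],c["cy"],c["distortion"],c["R"],c["t"])
E
```

```text
pics
{'t': 0.0, 'q': array([-1.34607604,  0.47781674,  0.0223248 ,  1.55648125, -0.01150591,
        1.1092923 , -0.08308994]), 'joint_vel': array([-1.27193447e-03,  5.90068890e-04, -1.21176754e-04, -1.69634131e-03,
       -5.86742809e-05,  2.18681162e-05,  6.21925836e-04]), 'joint_torque': array([-1.00338426e-06, -5.96441317e+01,  1.60757158e+00, -2.81188685e+01,
        1.23377703e-02,  9.19958402e-03, -9.65452891e-07]), 'eef_pos': array([0.22033103, 0.63736568, 0.22080171]), 'tool_rot': array([ 5.93251432e-04,  8.14453499e-01,  5.80228079e-01, -7.22524297e-04]), 'contact_force': array([ 0.35704327, -0.63686335,  0.67062947]), 'torque': array([0.03038778, 0.0301693 , 0.01623495]), 'gripper_width': 0.9994583527206171} 0.022
side 55.96399088079645 255.42269000190788 192.93351853031783 [-0.07435461  0.          0.          0.          0.        ] [[ 0.88033006 -0.47406643  0.01673348]
 [-0.35336914 -0.67891524 -0.6435871 ]
 [ 0.31646365  0.56065597 -0.76518994]] [-0.48364656  0.26369257  1.18817999]
top 49.362216216335845 257.6293906982829 190.0249358359891 [-0.04534582  0.          0.          0.          0.        ] [[ 0.02044944 -0.99959353  0.01986437]
 [-0.98987454 -0.02303402 -0.14006365]
 [ 0.14046427 -0.01679901 -0.98994322]] [-0.0201549   0.56472178  1.15304244]
```

View pics/side0.png

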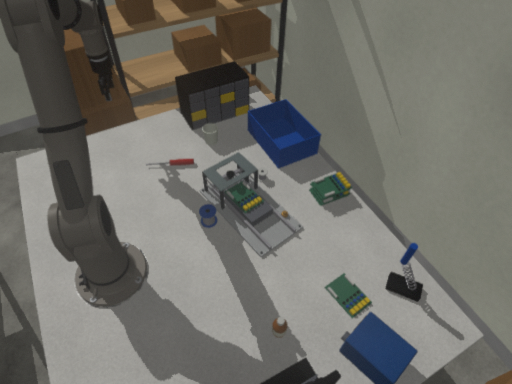

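View pics/top0.png

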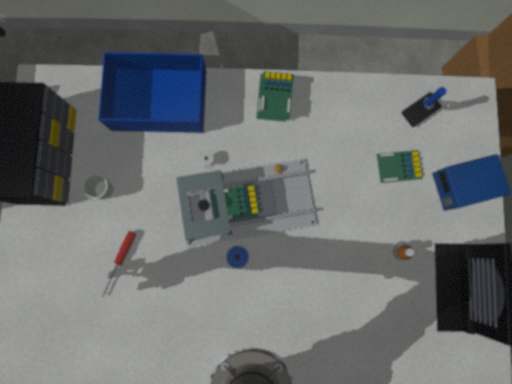

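```bash
cat > h.py <<'E'
import numpy as np, cv2
def K(c):
    f=192/np.tan(np.radians(float(c["fov_y"]))/2)
    return np.array([[f,0,float(c["cx"])],[0,f,float(c["cy"])],[0,0,1]])
def cloud(c):
    h,w=c["z_map"].shape
    uv=np.stack(np.meshgrid(np.arange(w),np.arange(h)),-1).reshape(-1,1,2).astype(np.float64)
    n=cv2.undistortPoints(uv,K(c),c["distortion"]).reshape(h,w,2)
    z=c["z_map"][...,None].astype(float)
    P=np.concatenate([n*z,z],-1)
    W=(P-c["t"])@c["R"]
    W[c["z_map"]==0]=np.nan
    return W
def proj(c,X):
    p,_=cv2.projectPoints(np.asarray(X,float).reshape(-1,1,3),cv2.Rodrigues(c["R"])[0],c["t"],K(c),c["distortion"])
    return p.reshape(-1,2)
E
python3 - <<'E'
from h import *
for n,(a,b,x,y) in dict(side=(140,260,190,310),top=(140,260,165,325)).items():
    c=dict(np.load(f"{n}0.npz")); W=cloud(c)
    cv2.imwrite(f"pics/{n}0z.png",cv2.resize(c["frame"][a:b,x:y,::-1],None,fx=5,fy=5,interpolation=cv2.INTER_CUBIC))
    z=np.clip((W[a:b,x:y,2]+0.01)/0.15*255,0,255)
    cv2.imwrite(f"pics/{n}0h.png",cv2.resize(cv2.applyColorMap(np.nan_to_num(z).astype(np.uint8),cv2.COLORMAP_JET),None,fx=5,fy=5,interpolation=cv2.INTER_NEAREST))
    if n=="top":
        m=(abs(W[...,2]-.118)<.008); m[:160]=0;m[250:]=0;m[:,:165]=0;m[:,235:]=0
        P=W[m]; print(len(P),P.min(0),P.max(0),np.median(P[:,2]))
        r=cv2.minAreaRect((P[:,:2]*1000).astype(np.float32)); print(r)
        m2=(abs(W[...,2]-.0)<.012); print(np.nanmedian(W[280:330,300:400,2]),[ W[y,x].round(3).tolist() for x,y in [(300,195),(290,195),(310,215),(204,205),(276,169),(237,257),(208,159)]])
E
```

```text
1984 [0.41992159 0.06412964 0.11209879] [0.60593988 0.21246713 0.12566755] 0.11902549549331824
((512.5571899414062, 139.03726196289062), (168.2801513671875, 121.05587768554688), 10.907111167907715)
0.0011524210175720712 [[0.557, -0.133, 0.012], [0.556, -0.103, 0.016], [0.499, -0.162, 0.01], [0.512, 0.136, 0.104], [0.63, -0.06, 0.028], [0.375, 0.045, 0.064], [0.652, 0.137, 0.04]]
```

View pics/top0z.png

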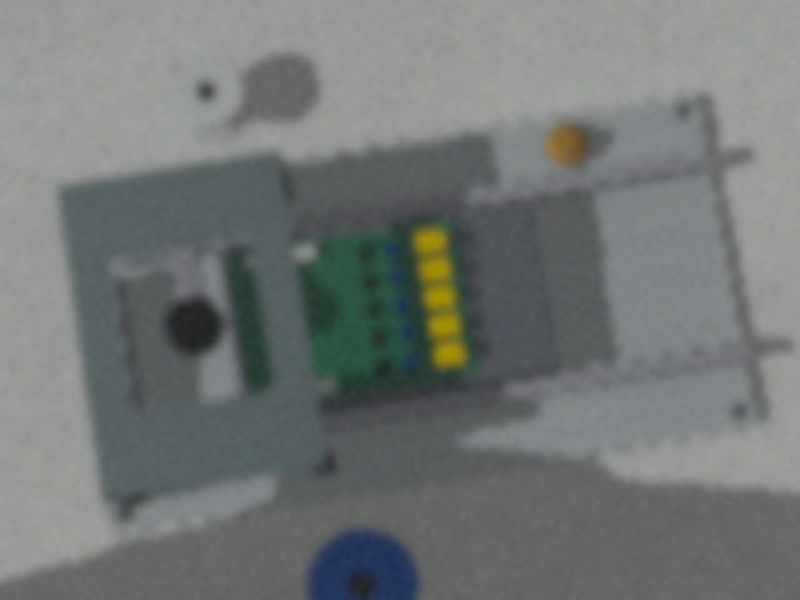

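View pics/top0h.png

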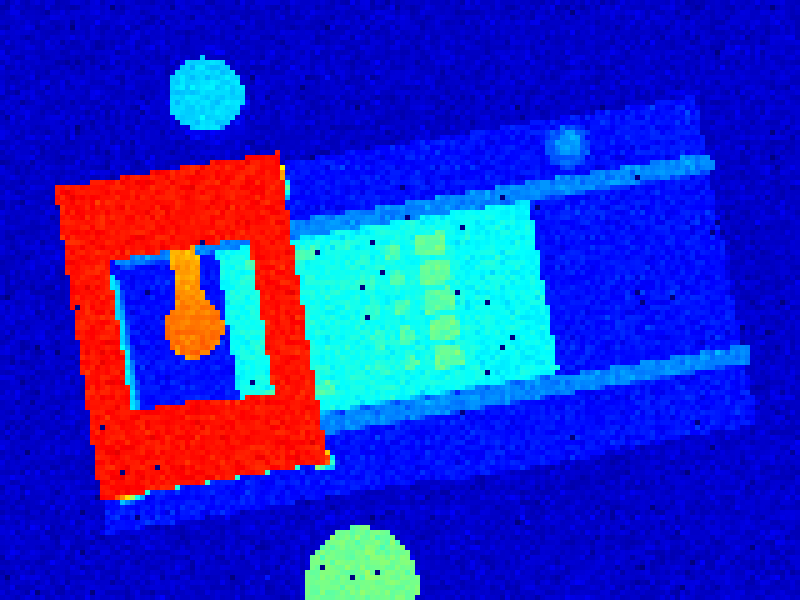

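View pics/side0z.png

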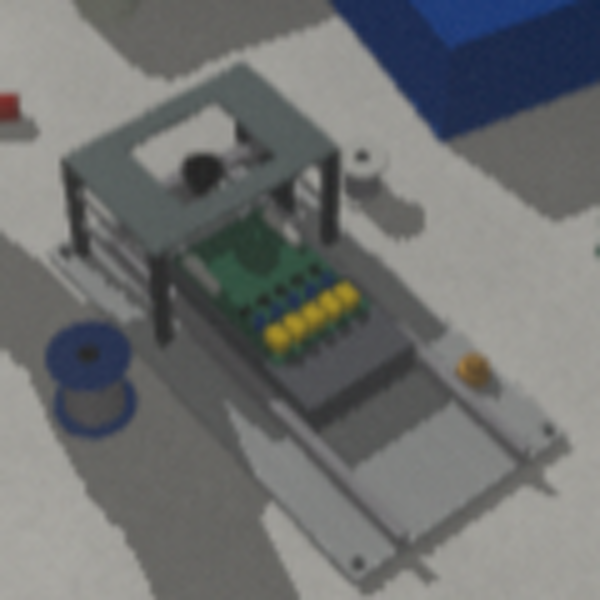

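```bash
cat >> h.py <<'E'
from scipy.optimize import minimize
def fitfix(c):
    W=cloud(c); P=W.reshape(-1,3)
    # guard top mask by local label: points within region
    m=(abs(P[:,2]-.118)<.012)&(P[:,0]>.38)&(P[:,0]<.65)&(P[:,1]>.03)&(P[:,1]<.25)
    reg=(np.abs(P[:,0]-.513)<.13)&(np.abs(P[:,1]-.139)<.13)&np.isfinite(P[:,2])&(P[:,2]<.2)
    # rays intersect plane z=.118: for lower points use ray at sheet height
    C=-c["R"].T@c["t"]
    Q=C+(P[reg]-C)*((.118-C[2])/(P[reg,2]-C[2]))[:,None]
    lab=m[reg]
    def ind(p,s=.0015):
        co,si=np.cos(p[2]),np.sin(p[2]); d=Q[:,:2]-p[:2]
        x=co*d[:,0]+si*d[:,1]; y=-si*d[:,0]+co*d[:,1]
        sg=lambda v:1/(1+np.exp(-v/s))
        o=sg(np.minimum(.085-abs(x),.060-abs(y-.015)))
        w=sg(np.minimum(.042-abs(x-p[3]),.038-abs(y-p[4])))
        return o*(1-w)
    # window center free too
    f=lambda p:np.sum((ind(p)-lab)**2)
    r=minimize(f,[.513,.124,.19,0,.015],method="Nelder-Mead",options=dict(maxiter=3000,xatol=1e-5,fatol=1e-3))
    return r.x,r.fun
def tofix(p,X):
    co,si=np.cos(p[2]),np.sin(p[2]); d=X[...,:2]-p[:2]
    return np.stack([co*d[...,0]+si*d[...,1],-si*d[...,0]+co*d[...,1],X[...,2]],-1)
def toworld(p,x,y):
    co,si=np.cos(p[2]),np.sin(p[2]); return np.array([p[0]+co*x-si*y,p[1]+si*x+co*y])
E
python3 - <<'E'
from h import *
c=dict(np.load("top0.npz")); p,f=fitfix(c); print("top",p,np.degrees(p[2]),f)
cs=dict(np.load("side0.npz")); ps,fs=fitfix(cs); print("side",ps,np.degrees(ps[2]),fs)
for cc in (c,cs):
    W=cloud(cc); F=tofix(p,W).reshape(-1,3)*1000
    car=F[(abs(F[:,0])<40)&(F[:,2]>38)&(F[:,2]<54)&(F[:,1]<-60)&(F[:,1]>-290)]
    print("carrier top rear y", np.sort(car[:,1])[:12].round(1), np.median(car[:,2]))
    pad=F[(abs(F[:,0])<25)&(F[:,1]<45)&(F[:,1]>-15)&(F[:,2]>92)&(F[:,2]<112)]
    print("pad",np.median(pad,0),len(pad))
    for y in (-250,-230): 
        s=F[(abs(F[:,1]-y)<8)&(F[:,2]>22)&(F[:,2]<36)&(abs(F[:,0])<75)];print("rails x",s[s[:,0]>0,0].mean(),s[s[:,0]<0,0].mean())
W=cloud(c)
for a in [(.22,.638),]:
    pass
P=W.reshape(-1,3)
# tall stuff
for x in np.arange(.1,.8,.1):
    print(round(x,1),[int(1000*np.nanpercentile(P[(abs(P[:,0]-x)<.05)&(abs(P[:,1]-y)<.05)][:,2],99)) if ((abs(P[:,0]-x)<.05)&(abs(P[:,1]-y)<.05)).sum() else None for y in np.arange(-.3,.75,.1)])
print("face world",toworld(p,0,-.2))
E
```

```text
top [ 0.5152343   0.12395381  0.18763512 -0.00080908  0.01481865] 10.75070069413869 102.39755400019067
side [ 0.5151334   0.12045223  0.18357414 -0.00068196  0.01501527] 10.518023288355332 49.20853844372598
carrier top rear y [-179.1 -179.1 -179.1 -178.9 -178.7 -178.5 -178.5 -178.3 -178.3 -178.2
 -177.9 -177.9] 48.19637030584872
pad [  1.43416557  14.77226501 103.55047914] 133
rails x 55.34975752304035 -58.294834251863975
rails x 55.41016741711004 -58.275597314922756
carrier top rear y [-182.7 -182.4 -181.9 -181.8 -180.8 -180.6 -180.5 -180.4 -180.2 -180.2
 -180.2 -180. ] 45.96315098530087
pad [  1.09508697  11.62727112 100.46875924] 56
rails x 57.25581302963363 -56.03084579719805
rails x 58.717713009083425 -56.53220159764058
0.1 [6, 6, 34, 131, 33, 6, 6, 5, 6, 6, 5]
0.2 [6, 7, 6, 6, 6, 6, 6, 6, 6, 6, 6]
0.3 [6, 6, 6, 7, 6, 6, 6, 19, 5, 6, 6]
0.4 [6, 6, 7, 67, 122, 122, 24, 28, 6, 6, 6]
0.5 [7, 28, 48, 62, 122, 122, 6, 75, 192, 204, 135]
0.6 [6, 12, 33, 62, 122, 123, 6, 75, 194, 205, None]
0.7 [6, 6, 14, 6, 42, 112, 112, 112, 194, 204, 204]
face world [ 0.55254151 -0.07253581]
```

```bash
cat >> h.py <<'E'
from scipy.spatial.transform import Rotation as Ro
FIX=np.array([.5152,.1225,np.radians(10.65)])
def state(o):
    q=o["tool_rot"]; R=Ro.from_quat([q[1],q[2],q[3],q[0]]).as_matrix(); return o["eef_pos"],R
def shift(o,tgt):
    e,R=state(o); return (R.T@(np.asarray(tgt)-e)*1000).round(1)
def report(o):
    e,R=state(o); f=tofix(FIX,e)*1000
    print("t",round(o["t"],2),"fix",f.round(1),"tip z",round(e[2]*1000-22,1),"yaw rel",round(np.degrees(np.arctan2(R[1,0],R[0,0]))-10.65,2),"tilt",R[:,2].round(4),"F",o["contact_force"].round(1),"w",round(o["gripper_width"],2),"q",o["q"].round(2))
E
python3 - <<'E'
from h import *
from station import bot
o=bot.get_obs(); report(o)
print("A",shift(o,[.36,.36,.25])); b=toworld(FIX,0,-.230); print("B",b,shift(o,[*b,.25]))
E
```

```text
t 0.1 fix [-194.6  560.5  220.9] tip z 198.9 yaw rel 60.28 tilt [-4.0e-04 -1.6e-03 -1.0e+00] F [ 0.1 -0.4  0.6] w 1.0 q [-1.35  0.48  0.02  1.56 -0.01  1.11 -0.08]
A [-216.6  222.6  -28.7]
B [ 0.55770608 -0.10353812] [-590.1  560.9  -28. ]
```

Request:
step_arm:
  targets:
    - [-36, 37, -28, 5, 1]
    - [-72, 74, -28, 10, 1]
    - [-108, 111, -28, 15, 1]
    - [-144, 148, -28, 20, 1]
    - [-180, 185, -28, 25, 1]
    - [-216, 222, -28, 30, 1]
    - [-216, 222, -28, 30, 1]
    - [-216, 222, -28, 30, 1]

```text
t: 0.77
eef_pos: [0.3618, 0.3562, 0.2496]
tool_rot: [0.001, 0.938, 0.347, -0.0]
contact_force: [0.6, -0.5, -1.5]
gripper_width: -0.005
```

Run:
```python
from h import *
from station import bot
o=bot.get_obs(); report(o)
b=toworld(FIX,0,-.230); print("B",b,shift(o,[*b,.25]))
```

```text
t 0.77 fix [-107.6  258.1  249.6] tip z 227.6 yaw rel 29.98 tilt [ 1.0e-04 -1.7e-03 -1.0e+00] F [ 0.6 -0.5 -1.5] w -0.01 q [-1.1   0.17  0.22  1.93 -0.04  1.05 -0.15]
B [ 0.55770608 -0.10353812] [-1.507e+02  4.765e+02  4.000e-01]
```

Request:
step_arm:
  targets:
    - [-10, 32, 0, 2, 1]
    - [-20, 64, 0, 4, 1]
    - [-30, 96, 0, 6, 1]
    - [-40, 127, 0, 8, 1]
    - [-50, 159, 0, 10, 1]
    - [-60, 191, 0, 12, 1]
    - [-70, 223, 0, 14, 1]
    - [-80, 254, 0, 16, 1]
    - [-90, 286, 0, 18, 1]
    - [-100, 318, 0, 20, 1]
    - [-110, 350, 0, 22, 1]
    - [-121, 381, 0, 24, 1]
    - [-131, 413, 0, 26, 1]
    - [-141, 445, 0, 28, 1]
    - [-151, 476, 0, 30, 1]
    - [-151, 476, 0, 30, 1]
    - [-151, 476, 0, 30, 1]
    - [-151, 476, 0, 30, 1]

```text
t: 2.27
eef_pos: [0.5571, -0.0967, 0.2493]
tool_rot: [-0.0, 0.995, 0.095, -0.001]
contact_force: [-0.0, -0.3, -0.2]
gripper_width: -0.001
```

Run:
```python
from h import *
from station import bot
o=bot.get_obs(); report(o)
b=toworld(FIX,0,-.230); print("B",b,shift(o,[*b,.041]))
for n in ("side","top"):
    c=bot.read_camera(n); np.savez(f"{n}1.npz",**c)
    cv2.imwrite(f"pics/{n}1.png",cv2.resize(c["frame"][100:290,150:350,::-1],None,fx=3,fy=3,interpolation=cv2.INTER_CUBIC))
```

```text
t 2.27 fix [   0.7 -223.2  249.3] tip z 227.3 yaw rel 0.3 tilt [-1.1e-03  4.0e-04 -1.0e+00] F [-0.  -0.3 -0.2] w -0.0 q [-0.44  0.31  0.62  1.82 -0.2   1.08  0.45]
B [ 0.55770608 -0.10353812] [ -0.5   7.  208.3]
```

View pics/side1.png

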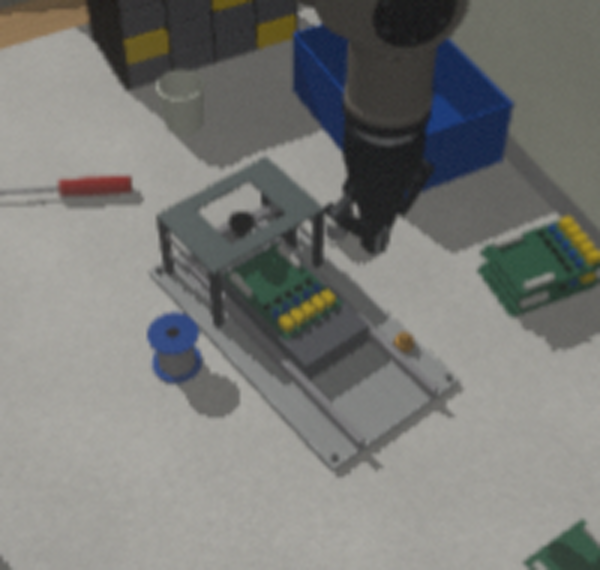

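View pics/top1.png

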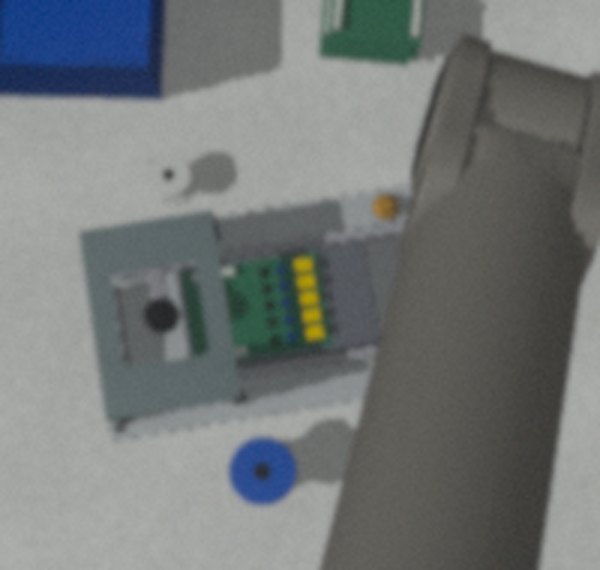

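Request:
step_arm:
  targets:
    - [0, 7, 30, 0, 1]
    - [0, 7, 60, 0, 1]
    - [0, 7, 90, 0, 1]
    - [0, 7, 120, 0, 1]
    - [0, 7, 145, 0, 1]
    - [0, 7, 160, 0, 1]
    - [0, 7, 160, 0, 1]
    - [0, 7, 160, 0, 1]
    - [0, 7, 160, 0, 1]

```text
t: 3.12
eef_pos: [0.5597, -0.1036, 0.091]
tool_rot: [-0.0, 0.995, 0.096, 0.001]
contact_force: [-0.2, -0.2, 0.3]
gripper_width: 0.001
```

Run:
```python
from h import *
from station import bot
o=bot.get_obs(); report(o)
b=toworld(FIX,0,-.230); print("B",b,shift(o,[*b,.041]))
for n in ("side",):
    c=bot.read_camera(n); np.savez(f"{n}2.npz",**c)
    cv2.imwrite(f"pics/{n}2.png",cv2.resize(c["frame"][130:270,190:330,::-1],None,fx=4,fy=4,interpolation=cv2.INTER_CUBIC))
```

```text
t 3.12 fix [   1.9 -230.4   91. ] tip z 69.0 yaw rel 0.34 tilt [ 1.7e-03  2.0e-04 -1.0e+00] F [-0.2 -0.2  0.3] w 0.0 q [-0.33  0.51  0.53  1.95 -0.36  0.77  0.6 ]
B [ 0.55770608 -0.10353812] [-2.  -0.4 50. ]
```

View pics/side2.png

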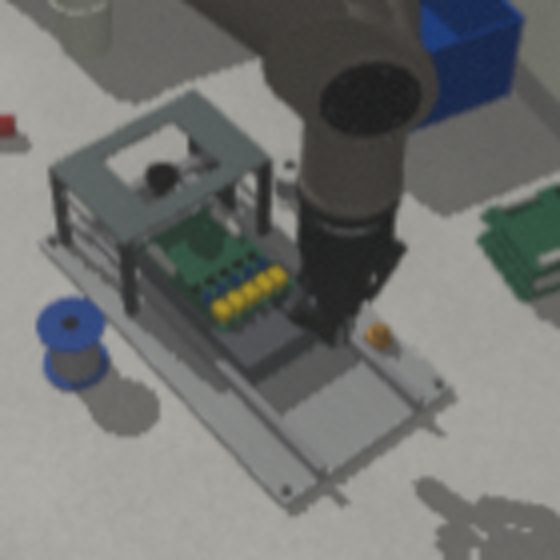

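Request:
step_arm:
  targets:
    - [-2, 0, 25, 0, 1]
    - [-2, 0, 40, 0, 1]
    - [-2, 0, 50, 0, 1]
    - [-2, 0, 50, 0, 1]
    - [-2, 0, 50, 0, 1]
    - [-2, -7, 50, 0, 1]
    - [-2, -14, 50, 0, 1]
    - [-2, -21, 50, 0, 1]
    - [-2, -28, 50, 0, 1]
    - [-2, -32, 50, 0, 1]
    - [-2, -36, 50, 0, 1]
    - [-2, -40, 50, 0, 1]
    - [-2, -44, 50, 0, 1]

```text
t: 4.25
eef_pos: [0.5485, -0.0609, 0.0398]
tool_rot: [0.0, 0.995, 0.095, -0.0]
contact_force: [0.9, -0.3, -0.4]
gripper_width: -0.0
```

Run:
```python
from h import *
from station import bot
o=bot.get_obs(); report(o)
```

```text
t 4.25 fix [  -1.2 -186.4   39.8] tip z 17.8 yaw rel 0.28 tilt [-0.e+00 -1.e-04 -1.e+00] F [ 0.9 -0.3 -0.4] w -0.0 q [-0.37  0.57  0.48  2.01 -0.42  0.65  0.57]
```

Request:
step_arm:
  targets:
    - [1, -4, 0, 0, 1]
    - [1, -8, 0, 0, 1]
    - [1, -12, 0, 0, 1]
    - [1, -16, 0, 0, 1]
    - [1, -20, 0, 0, 1]
    - [1, -24, 0, 0, 1]
    - [1, -28, 0, 0, 1]
    - [1, -32, 0, 0, 1]
    - [1, -36, 0, 0, 1]
    - [1, -40, 0, 0, 1]

```text
t: 5.08
eef_pos: [0.5419, -0.0214, 0.0398]
tool_rot: [-0.0, 0.995, 0.095, -0.0]
contact_force: [0.6, -0.1, 0.1]
gripper_width: 0.003
```

Run:
```python
from h import *
from station import bot
o=bot.get_obs(); report(o)
for n in ("side","top"):
    c=bot.read_camera(n); np.savez(f"{n}3.npz",**c)
    cv2.imwrite(f"pics/{n}3.png",cv2.resize(c["frame"][130:270,180:320,::-1],None,fx=4,fy=4,interpolation=cv2.INTER_CUBIC))
```

```text
t 5.08 fix [  -0.4 -146.4   39.8] tip z 17.8 yaw rel 0.28 tilt [-0.  0. -1.] F [ 0.6 -0.1  0.1] w 0.0 q [-0.45  0.56  0.48  2.04 -0.42  0.64  0.5 ]
```

View pics/side3.png

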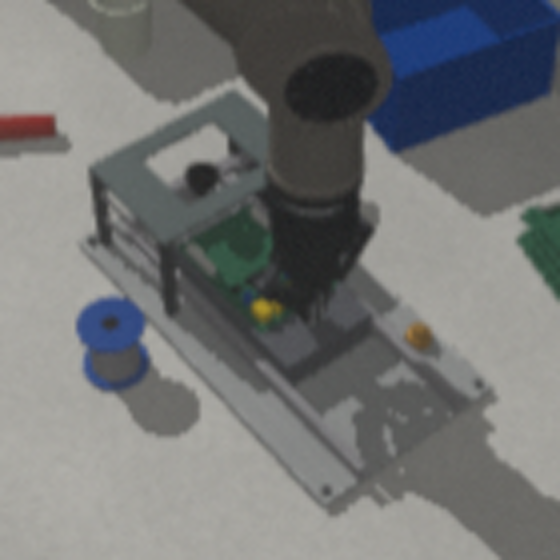

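View pics/top3.png

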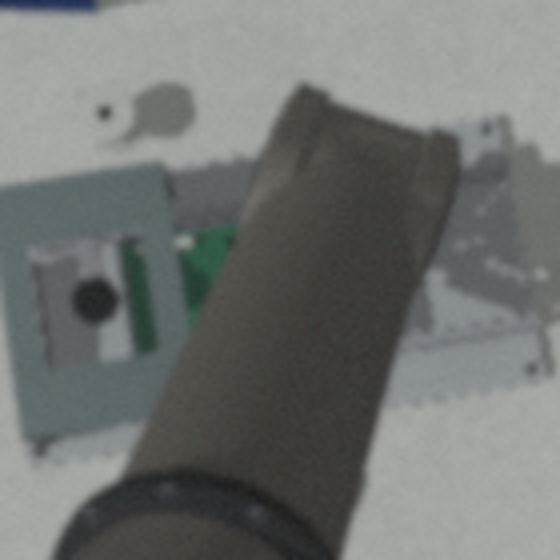

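Run:
```python
from h import *
for k,tcp in ((1,[.5571,-.0967,.2493]),(2,[.5597,-.1036,.091]),(3,[.5419,-.0214,.0398])):
    c=dict(np.load(f"side{k}.npz")); tip=np.array(tcp)-[0,0,.022]
    uv=proj(c,[tip,tcp]); print(k,uv.round(1), "camz",(c["R"]@tip+c["t"])[2].round(3), "C",(-c["R"].T@c["t"]).round(3))
    W=cloud(c); F=tofix(FIX,W)
    if k==3:
        m=(abs(F[...,0])<.04)&(F[...,2]>.036)&(F[...,2]<.056)&(F[...,1]<-.06)
        print(np.sort(F[m][:,1])[:8])
    u,v=uv[0].round().astype(int)
    print(W[v-12:v+16:3,u-12:u+13:4].round(3)[...,2])
    img=c["frame"][:,:,::-1].copy(); 
    z=6; a=cv2.resize(img[v-50:v+50,u-50:u+50],None,fx=z,fy=z,interpolation=cv2.INTER_CUBIC); a=cv2.convertScaleAbs(a,alpha=2)
    for p_,col in zip(uv,((0,0,255),(255,0,255))): cv2.circle(a,(int((p_[0]-u+50)*z),int((p_[1]-v+50)*z)),6,col,2)
    cv2.imwrite(f"pics/tip{k}.png",a)
```

```text
1 [[273.4 188.5]
 [273.8 183.9]] camz 1.136 C [ 0.143 -0.716  1.087]
[[ 0.015  0.008  0.316  0.299  0.291  0.001  0.001]
 [ 0.002  0.002 -0.004  0.283  0.278 -0.    -0.005]
 [-0.003 -0.001  0.     0.269  0.263 -0.001 -0.004]
 [-0.002 -0.     0.002 -0.003 -0.005 -0.003 -0.005]
 [ 0.009  0.003 -0.004 -0.006  0.006 -0.    -0.002]
 [ 0.01   0.006 -0.002  0.003  0.001 -0.001 -0.001]
 [ 0.01   0.007  0.006 -0.004 -0.     0.002 -0.002]
 [ 0.06   0.004  0.009  0.009 -0.004 -0.005  0.002]
 [ 0.048  0.044  0.013  0.011 -0.002  0.    -0.009]
 [ 0.05   0.044  0.043  0.012  0.013 -0.004  0.002]]
2 [[272.5 219.4]
 [272.8 215.6]] camz 1.254 C [ 0.143 -0.716  1.087]
[[ 0.191  0.192  0.156  0.164  0.148  0.006 -0.003]
 [ 0.046  0.179  0.164  0.142  0.131  0.006  0.03 ]
 [ 0.043  0.044  0.029  0.122  0.114  0.016  0.022]
 [ 0.041  0.022  0.01   0.101  0.013  0.03   0.016]
 [ 0.021  0.008  0.004  0.008  0.008  0.017  0.028]
 [ 0.005  0.004  0.013  0.011  0.007  0.01   0.02 ]
 [ 0.009  0.006  0.01   0.005  0.014  0.007  0.01 ]
 [ 0.008  0.007  0.008  0.009  0.007  0.005  0.011]
 [ 0.007  0.009  0.014  0.005  0.007    nan  0.008]
 [ 0.006  0.007  0.008  0.008  0.009  0.007  0.01 ]]
3 [[256.5 213.3]
 [256.6 209.7]] camz 1.334 C [ 0.143 -0.716  1.087]
[-0.18110605 -0.18091598 -0.18038756 -0.18015283 -0.17960699 -0.17938302
 -0.17928845 -0.17924475]
[[0.144 0.139 0.104 0.113 0.1   0.043 0.009]
 [0.044 0.128 0.111 0.093 0.079 0.042 0.042]
 [0.058 0.048 0.047 0.071 0.062 0.044 0.044]
 [0.046 0.044 0.041 0.056 0.045 0.049 0.046]
 [0.046 0.045 0.046 0.047 0.043 0.044 0.027]
 [0.031 0.044 0.047 0.044 0.045 0.027 0.01 ]
 [0.031 0.036 0.046 0.043 0.027 0.009 0.009]
 [0.019 0.028 0.039 0.022 0.004 0.006 0.005]
 [0.01  0.024 0.023 0.011 0.007 0.01  0.011]
 [0.009 0.01  0.03  0.01  0.012 0.01  0.01 ]]
```

View pics/tip3.png

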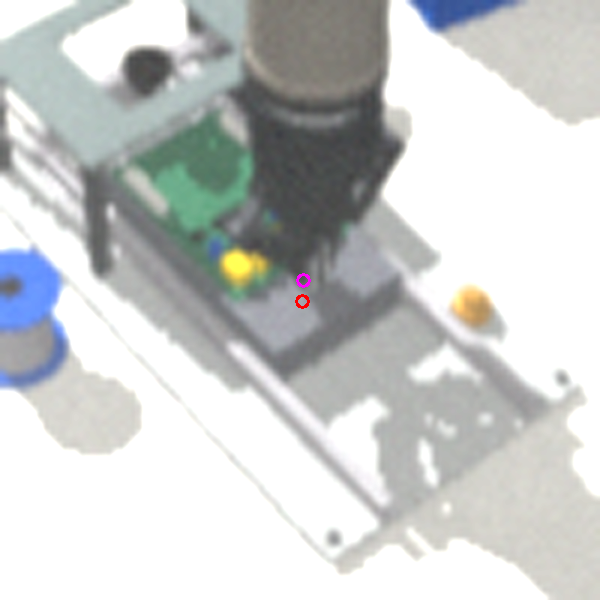

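View pics/tip1.png

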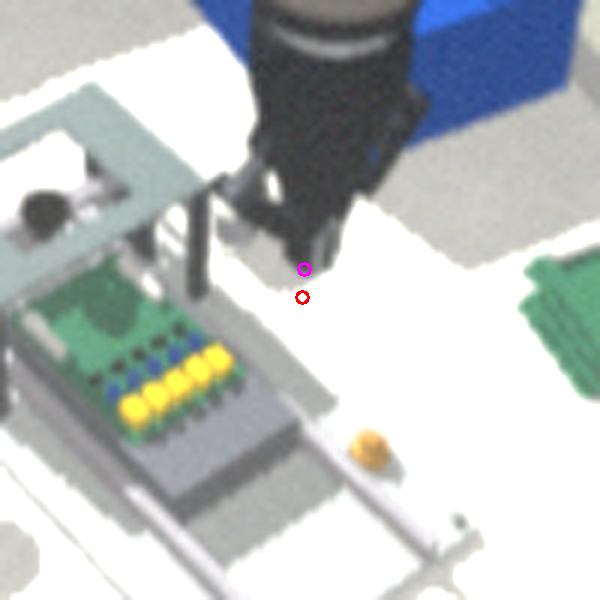

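Run:
```python
from h import *
for k,tcp in ((1,[.5571,-.0967,.2493]),(2,[.5597,-.1036,.091]),(3,[.5419,-.0214,.0398])):
    tcp=np.array(tcp)
    c=dict(np.load(f"side{k}.npz")); W=cloud(c)
    d=W-tcp
    co,si=np.cos(FIX[2]),np.sin(FIX[2])
    L=np.stack([co*d[...,0]+si*d[...,1],-si*d[...,0]+co*d[...,1],d[...,2]],-1)*1000
    m=(abs(L[...,0])<80)&(abs(L[...,1])<70)&(L[...,2]>-25)&(L[...,2]<250)
    if k==3: m&=W[...,2]>.066
    if k==2: m&=W[...,2]>.075
    P=L[m]; print(k,len(P))
    for z0 in range(-30,240,10):
        s=P[(P[:,2]>=z0)&(P[:,2]<z0+10)]
        if len(s): print(z0,len(s),"x",np.percentile(s[:,0],[2,50,98]).round(),"y",np.percentile(s[:,1],[2,50,98]).round())
```

```text
1 1367
0 1 x [-5. -5. -5.] y [-6. -6. -6.]
10 9 x [-11.  -6.  11.] y [-12. -11.   4.]
20 22 x [-13.  -6.   9.] y [-14.  -9.   4.]
30 15 x [-13.  -7.   9.] y [-14. -10.  -4.]
40 12 x [-10.  -2.   7.] y [-14. -12.  -8.]
50 33 x [-28.  -2.  33.] y [-15. -13.   2.]
60 51 x [-35. -12.  37.] y [-15. -12.   6.]
70 50 x [-43.   4.  47.] y [-19. -13.  -2.]
80 54 x [-47.   7.  55.] y [-20. -14.  -7.]
90 75 x [-61. -20.  60.] y [-19. -12.   6.]
100 82 x [-58. -29.  54.] y [-22. -11.   8.]
110 51 x [-42. -26.  16.] y [-22. -12.   4.]
120 28 x [-40. -36. -21.] y [-14. -11.   6.]
130 23 x [-37. -35.   7.] y [-38.  -9.   6.]
140 70 x [-36. -25.  16.] y [-40. -28.  20.]
150 71 x [-37. -25.  15.] y [-40. -26.  11.]
160 71 x [-36. -25.  13.] y [-40. -28.  11.]
170 89 x [-37. -23.  20.] y [-41. -29.  11.]
180 69 x [-34. -23.  14.] y [-39. -25.  16.]
190 40 x [-39. -27.  16.] y [-42. -30.   7.]
200 88 x [-40. -26.  19.] y [-43. -30.  20.]
210 106 x [-40. -27.  21.] y [-43. -30.  15.]
220 87 x [-38. -27.  16.] y [-42. -28.  19.]
230 85 x [-37. -23.  18.] y [-42. -31.  10.]
2 977
0 2 x [-6. -3. -0.] y [-1
[... 1323 characters left out ...]
.  54.] y [-20. -14.  -6.]
90 54 x [-61. -16.  59.] y [-20. -13.   3.]
100 57 x [-61. -29.  58.] y [-22. -11.   7.]
110 28 x [-44. -34. -11.] y [-21. -12.   3.]
120 19 x [-41. -35. -22.] y [-14. -10.   6.]
130 14 x [-37. -33.  10.] y [-34. -13.  13.]
140 45 x [-37. -24.  12.] y [-39. -29.   8.]
150 45 x [-37. -25.  23.] y [-39. -28.  14.]
160 47 x [-37. -20.  15.] y [-40. -31.  14.]
170 51 x [-36. -27.  19.] y [-39. -27.  13.]
180 61 x [-36. -20.  19.] y [-39. -28.  14.]
190 15 x [-38. -19.  13.] y [-41. -34.   7.]
200 50 x [-39. -24.  23.] y [-41. -32.   9.]
210 66 x [-38. -25.  19.] y [-41. -30.  14.]
220 50 x [-38. -24.  21.] y [-39. -27.   7.]
230 53 x [-37. -22.  21.] y [-40. -31.  13.]
```

The side view shows the fingertips at crop (310,310), over the carrier's top. The carrier hasn't moved, and its rear edge is still at y≈-180. The point clouds put the real shut fingertips about 9 mm *above* the reported TCP, not 22 mm below it. I'll back off and use the measured value.

Request:
step_arm:
  targets:
    - [0, 0, -10, 0, 1]
    - [0, 0, -20, 0, 1]
    - [0, 10, -20, 0, 1]
    - [0, 30, -20, 0, 1]
    - [0, 55, -20, 0, 1]
    - [0, 75, -20, 0, 1]
    - [0, 84, -20, 0, 1]
    - [0, 84, -20, 0, 1]
    - [0, 84, 0, 0, 1]
    - [0, 84, 0, 0, 1]
    - [0, 84, 0, 0, 1]

```text
t: 6.1
eef_pos: [0.5569, -0.1029, 0.0391]
tool_rot: [-0.001, 0.995, 0.096, -0.001]
contact_force: [0.3, 0.6, 0.8]
gripper_width: -0.001
```

```bash
cat > look.py <<'E'
from h import *
from station import bot
import sys
k=sys.argv[1]
o=bot.get_obs(); report(o); tcp=o["eef_pos"]
c=bot.read_camera("side"); np.savez(f"side{k}.npz",**c); W=cloud(c)
F=tofix(FIX,W)*1000; L=F-tofix(FIX,tcp)*1000
dark=c["frame"].max(-1)<75
m=(abs(L[...,0])<25)&(abs(L[...,1])<20)&(L[...,2]>-40)&(L[...,2]<50)&dark&(F[...,2]>14)
P=L[m]; P=P[np.argsort(P[:,2])]; print("low finger pts rel tcp",P[:8].round(0).tolist())
m=(abs(F[...,0])<40)&(F[...,2]>38)&(F[...,2]<54)&(F[...,1]<-60)&(F[...,1]>-200)
print("carrier rear",np.sort(F[m][:,1])[:6].round(1))
u,v=proj(c,tcp)[0].round().astype(int)
cv2.imwrite(f"pics/l{k}.png",cv2.convertScaleAbs(cv2.resize(c["frame"][v-60:v+40,u-50:u+50,::-1],None,fx=6,fy=6,interpolation=cv2.INTER_CUBIC),alpha=1.7))
E
python3 look.py 4
```

```text
t 6.1 fix [  -0.7 -229.2   39.1] tip z 17.1 yaw rel 0.35 tilt [-0.0026  0.001  -1.    ] F [0.3 0.6 0.8] w -0.0 q [-0.29  0.59  0.48  1.98 -0.42  0.67  0.65]
low finger pts rel tcp [[-7.0, -11.0, 15.0], [2.0, -12.0, 15.0], [-10.0, -9.0, 15.0], [13.0, -9.0, 20.0], [-7.0, -10.0, 21.0], [-12.0, -1.0, 21.0], [-4.0, -13.0, 21.0], [6.0, -11.0, 22.0]]
carrier rear [-181.7 -180.  -179.4 -179.2 -178.7 -178. ]
```

View pics/l4.png

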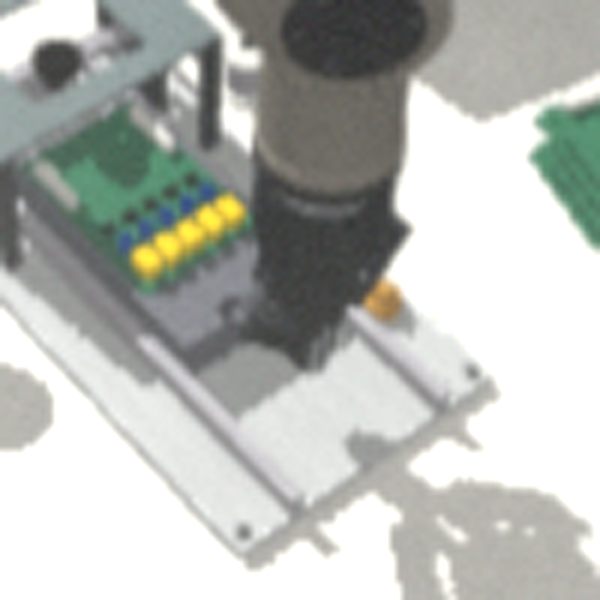

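Request:
step_arm:
  targets:
    - [0, 0, 6, 0, 1]
    - [0, 0, 12, 0, 1]
    - [0, 0, 16, 0, 1]
    - [0, 0, 20, 0, 1]
    - [0, 0, 23, 0, 1]
    - [0, 0, 26, 0, 1]
    - [0, 0, 26, 0, 1]

```text
t: 6.73
eef_pos: [0.5575, -0.1043, 0.0131]
tool_rot: [-0.0, 0.995, 0.095, -0.0]
contact_force: [0.1, -0.0, -0.1]
gripper_width: -0.0
```

```bash
python3 look.py 5
```

```text
t 6.73 fix [  -0.4 -230.7   13.1] tip z -8.9 yaw rel 0.28 tilt [-1.e-03  1.e-04 -1.e+00] F [ 0.1 -0.  -0.1] w -0.0 q [-0.26  0.63  0.45  1.98 -0.45  0.63  0.67]
low finger pts rel tcp [[-5.0, -9.0, 14.0], [-9.0, -8.0, 17.0], [1.0, -12.0, 18.0], [-4.0, -8.0, 18.0], [-13.0, -7.0, 25.0], [-5.0, -14.0, 26.0], [-11.0, -9.0, 26.0], [-14.0, -2.0, 26.0]]
carrier rear [-181.2 -180.3 -179.8 -179.4 -179.2 -179.1]
```

View pics/l5.png

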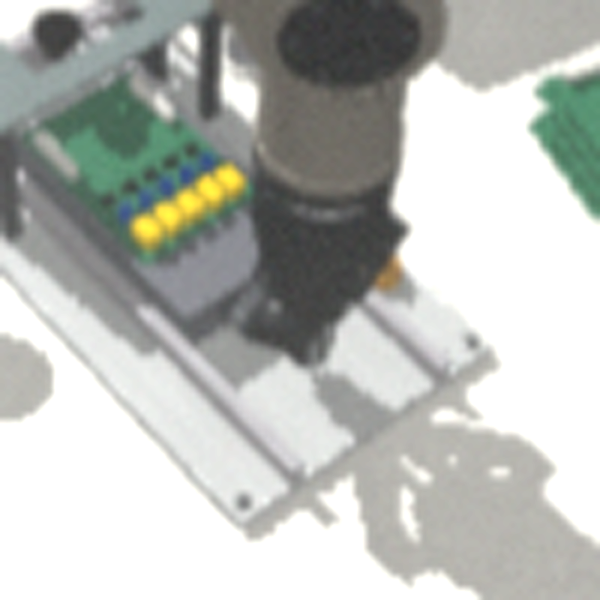

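Request:
step_arm:
  targets:
    - [0, -8, 0, 0, 1]
    - [0, -16, 0, 0, 1]
    - [0, -24, 0, 0, 1]
    - [0, -30, 0, 0, 1]
    - [0, -34, 0, 0, 1]
    - [0, -38, 0, 0, 1]
    - [0, -42, 0, 0, 1]
    - [0, -46, 0, 0, 1]
    - [0, -50, 0, 0, 1]
    - [0, -54, 0, 0, 1]

```text
t: 7.62
eef_pos: [0.5477, -0.0519, 0.0139]
tool_rot: [0.0, 0.996, 0.095, 0.0]
contact_force: [0.5, -2.7, -0.4]
gripper_width: -0.0
```

```bash
python3 look.py 6
```

```text
t 7.62 fix [  -0.3 -177.4   13.9] tip z -8.1 yaw rel 0.22 tilt [ 5.e-04 -9.e-04 -1.e+00] F [ 0.5 -2.7 -0.4] w -0.0 q [-0.37  0.61  0.45  2.03 -0.45  0.6   0.58]
low finger pts rel tcp [[-10.0, 9.0, 1.0], [-25.0, 9.0, 1.0], [-6.0, 9.0, 3.0], [-9.0, 11.0, 4.0], [-21.0, 8.0, 5.0], [-16.0, 9.0, 5.0], [-25.0, 9.0, 7.0], [-14.0, 11.0, 9.0]]
carrier rear [-191.1 -190.2 -190.  -189.7 -189.1 -188.7]
```

View pics/l6.png

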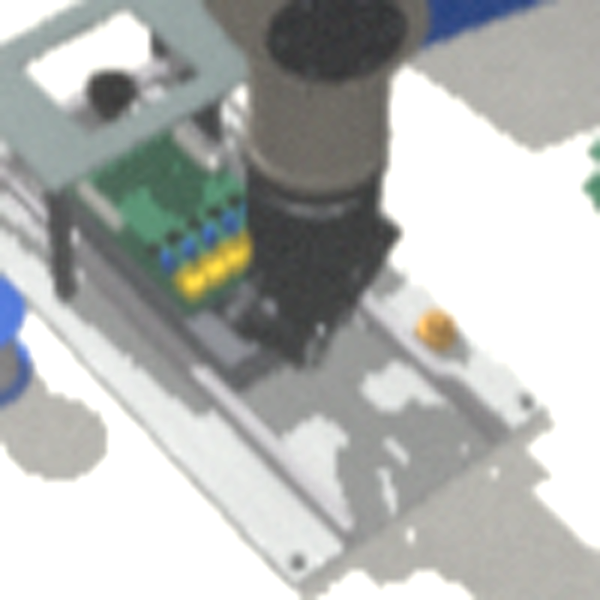

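Request:
step_arm:
  targets:
    - [0, -4, 0, 0, 1]
    - [0, -8, 0, 0, 1]
    - [0, -12, 0, 0, 1]
    - [0, -16, 0, 0, 1]
    - [0, -20, 0, 0, 1]
    - [0, -24, 0, 0, 1]
    - [0, -28, 0, 0, 1]
    - [0, -31, 0, 0, 1]
    - [0, -34, 0, 0, 1]
    - [0, -37, 0, 0, 1]
    - [0, -39, 0, 0, 1]

```text
t: 8.58
eef_pos: [0.5403, -0.0127, 0.0139]
tool_rot: [0.0, 0.995, 0.095, 0.0]
contact_force: [0.8, -3.7, 1.6]
gripper_width: 0.001
```

```bash
python3 look.py 7
```

```text
t 8.58 fix [  -0.3 -137.5   13.9] tip z -8.1 yaw rel 0.29 tilt [ 2.e-04 -0.e+00 -1.e+00] F [ 0.8 -3.7  1.6] w 0.0 q [-0.44  0.6   0.45  2.05 -0.46  0.59  0.52]
low finger pts rel tcp [[-20.0, 11.0, 1.0], [-17.0, 8.0, 3.0], [-6.0, 10.0, 3.0], [-15.0, 11.0, 3.0], [-10.0, 11.0, 6.0], [-5.0, -6.0, 7.0], [-10.0, 12.0, 11.0], [-16.0, 10.0, 12.0]]
carrier rear [-151.  -150.9 -150.5 -149.9 -149.5 -149.2]
```

Request:
step_arm:
  targets:
    - [0, -2, 0, 0, 1]
    - [0, -3, 0, 0, 1]
    - [0, -4, 0, 0, 1]
    - [0, -5, 0, 0, 1]
    - [0, -6, 0, 0, 1]

```text
t: 9.05
eef_pos: [0.5391, -0.0072, 0.0138]
tool_rot: [0.0, 0.995, 0.095, 0.0]
contact_force: [0.7, -3.1, 1.3]
gripper_width: -0.005
```

Request:
step_arm:
  targets:
    - [0, -1, 0, 0, 1]
    - [0, -2, 0, 0, 1]

```text
t: 9.22
eef_pos: [0.5387, -0.0052, 0.0138]
tool_rot: [0.0, 0.995, 0.095, 0.0]
contact_force: [0.5, -4.9, 2.6]
gripper_width: 0.004
```

Request:
step_arm:
  targets:
    - [0, -1, 0, 0, 1]
    - [0, -1, 0, 0, 1]

```text
t: 9.38
eef_pos: [0.5386, -0.004, 0.0138]
tool_rot: [0.0, 0.995, 0.095, 0.0]
contact_force: [0.3, -4.3, 3.1]
gripper_width: -0.002
```

Request:
step_arm:
  targets:
    - [0, -1, 0, 0, 1]
    - [0, -1, 0, 0, 1]

```text
t: 9.55
eef_pos: [0.5385, -0.004, 0.0138]
tool_rot: [0.001, 0.995, 0.095, 0.0]
contact_force: [0.8, -6.4, 2.1]
gripper_width: 0.001
```

Request:
step_arm:
  targets:
    - [0, -1, 0, 0, 1]
    - [0, -1, 0, 0, 1]

```text
t: 9.72
eef_pos: [0.5384, -0.0041, 0.0138]
tool_rot: [0.001, 0.996, 0.095, 0.0]
contact_force: [1.6, -8.2, 1.3]
gripper_width: 0.001
```

Request:
step_arm:
  targets:
    - [0, -2, 0, 0, 1]
    - [0, -4, 0, 0, 1]
    - [0, -4, 0, 0, 1]

```text
t: 9.97
eef_pos: [0.5383, -0.004, 0.014]
tool_rot: [0.003, 0.996, 0.093, 0.001]
contact_force: [3.9, -17.0, -1.7]
gripper_width: 0.001
```

```bash
python3 look.py 8
```

```text
t 9.97 fix [  -0.7 -128.6   14. ] tip z -8.0 yaw rel 0.03 tilt [ 0.0031 -0.0065 -1.    ] F [  3.9 -17.   -1.7] w 0.0 q [-0.47  0.6   0.46  2.06 -0.46  0.58  0.5 ]
low finger pts rel tcp [[-4.0, 9.0, 1.0], [-14.0, 9.0, 2.0], [-23.0, 9.0, 3.0], [-18.0, 10.0, 5.0], [-14.0, 9.0, 8.0], [-8.0, 10.0, 8.0], [-23.0, 10.0, 8.0], [-12.0, 5.0, 10.0]]
carrier rear [-143.9 -143.3 -143.  -142.8 -141.2 -141.2]
```

View pics/l8.png

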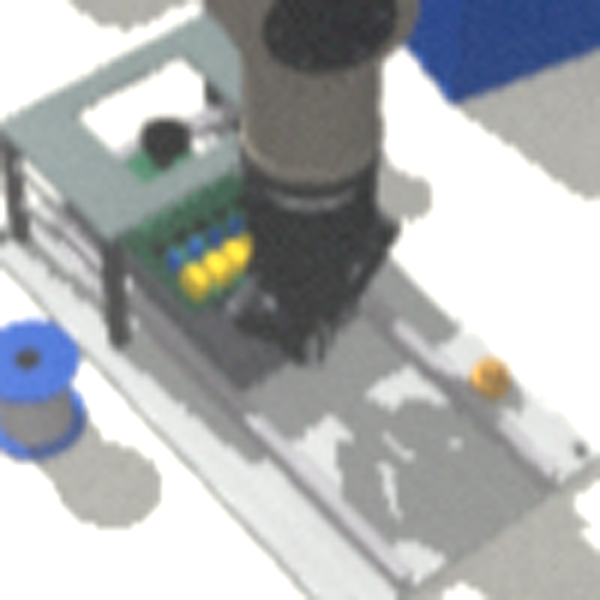

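Request:
step_arm:
  targets:
    - [0, 5, 0, 0, 1]
    - [0, 15, 0, 0, 1]
    - [0, 30, 0, 0, 1]
    - [0, 50, 0, 0, 1]
    - [0, 60, 0, 0, 1]
    - [0, 60, -20, 0, 1]
    - [0, 60, -50, 0, 1]
    - [0, 60, -85, 0, 1]
    - [0, 60, -120, 0, 1]
    - [0, 60, -155, 0, 1]
    - [0, 60, -190, 0, 1]
    - [0, 60, -200, 0, 1]
    - [0, 60, -200, 0, 1]
    - [0, 60, -200, 0, 1]

```text
t: 11.18
eef_pos: [0.5486, -0.0562, 0.2136]
tool_rot: [-0.001, 0.995, 0.096, 0.0]
contact_force: [0.8, -0.7, 0.0]
gripper_width: -0.001
```

```bash
python3 look.py 9
python3 - <<'E'
from h import *
from station import bot
c=bot.read_camera("top"); np.savez("top9.npz",**c)
cv2.imwrite("pics/top9.png",cv2.resize(c["frame"][140:260,165:325,::-1],None,fx=5,fy=5,interpolation=cv2.INTER_CUBIC))
for n in("top9","side9"):
    c=dict(np.load(n+".npz"));p,f=fitfix(c);print(n,p,np.degrees(p[2]),f)
    W=cloud(c);F=tofix(p,W).reshape(-1,3)*1000
    car=F[(abs(F[:,0])<40)&(F[:,2]>40)&(F[:,2]<54)&(F[:,1]<-60)&(F[:,1]>-200)]
    print("rear",np.sort(car[:,1])[:8].round(1))
    pad=F[(abs(F[:,0])<25)&(F[:,1]<40)&(F[:,1]>-10)&(F[:,2]>75)&(F[:,2]<112)]
    print("pad",np.median(pad,0),len(pad)); W2=W.reshape(-1,3)
E
```

```text
t 11.18 fix [-2.000e-01 -1.818e+02  2.136e+02] tip z 191.6 yaw rel 0.35 tilt [ 1.0e-04  1.3e-03 -1.0e+00] F [ 0.8 -0.7  0. ] w -0.0 q [-0.52  0.32  0.64  1.9  -0.23  1.    0.41]
low finger pts rel tcp [[3.0, -13.0, 13.0], [-1.0, -12.0, 16.0], [-6.0, -14.0, 16.0], [-6.0, -9.0, 16.0], [-5.0, -12.0, 18.0], [-12.0, 4.0, 18.0], [-10.0, -8.0, 18.0], [2.0, -13.0, 19.0]]
carrier rear [-121.7 -121.5 -121.2 -121.1 -120.6 -120.5]
top9 [ 0.5152468   0.12395589  0.1877665  -0.00083838  0.0148135 ] 10.758227839446635 112.46757348454588
rear [-120.  -119.9 -119.8 -119.5 -119.4 -119.3 -119.  -119. ]
pad [  1.29605154  14.57454152 103.86909859] 131
side9 [ 5.14932850e-01  1.20829974e-01  1.89287333e-01 -4.77895461e-04
  1.45942441e-02] 10.845365290100576 41.89882261906915
rear [-120.  -120.  -119.5 -119.  -118.9 -118.9 -118.9 -118.6]
pad [ 1.10673376 13.73900388 99.85936903] 63
```

View pics/top9.png

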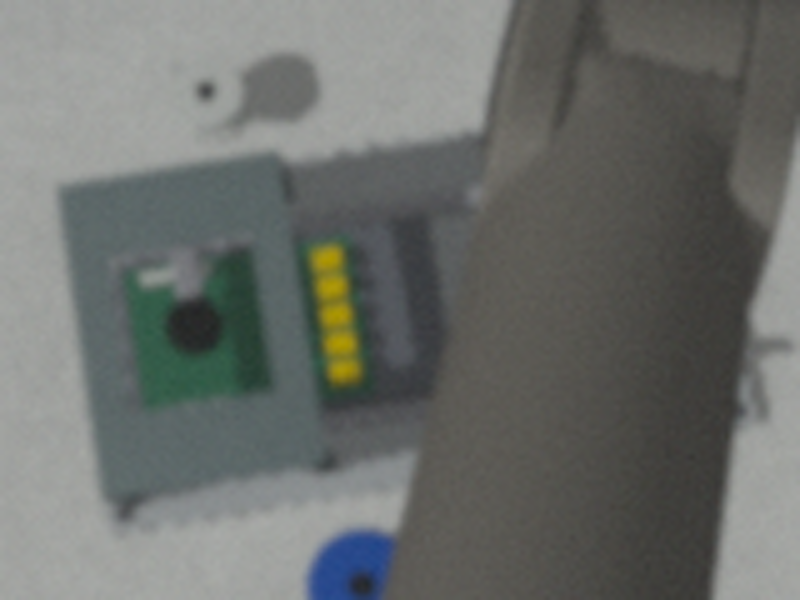

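View pics/l9.png

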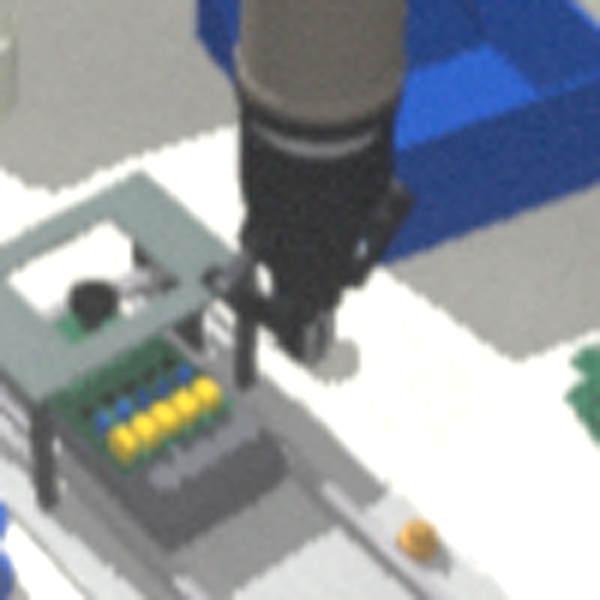

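Request:
step_arm:
  targets:
    - [-3, -25, 0, 0, 1]
    - [-3, -50, 0, 0, 1]
    - [-3, -75, 0, 0, 1]
    - [-3, -100, 0, 0, 1]
    - [-3, -125, 0, 0, 1]
    - [-3, -150, 0, 0, 1]
    - [-3, -175, 0, 0, 1]
    - [-3, -190, 0, 0, 1]
    - [-3, -197, 0, 0, 1]
    - [-3, -197, 0, 0, 1]
    - [-3, -197, 20, 0, 1]
    - [-3, -197, 40, 0, 1]
    - [-3, -197, 60, 0, 1]
    - [-3, -197, 70, 0, 1]
    - [-3, -197, 70, 0, 1]
    - [-3, -197, 70, 0, 1]

```text
t: 12.62
eef_pos: [0.5085, 0.1345, 0.1436]
tool_rot: [0.001, 0.996, 0.094, -0.001]
contact_force: [0.3, 0.2, 1.0]
gripper_width: -0.003
```

```bash
python3 look.py 10
python3 - <<'E'
from h import *
c=dict(np.load("side10.npz")); W=cloud(c); F=tofix(FIX,W)*1000
m=(abs(F[...,0])<42)&(abs(F[...,1]-15)<38)&(F[...,2]>122)&(F[...,2]<175)
P=F[m]
for z in range(122,175,6):
    s=P[(P[:,2]>=z)&(P[:,2]<z+6)]
    if len(s):print(z,len(s),s[:,:2].min(0).round(),s[:,:2].max(0).round())
E
```

```text
t 12.62 fix [ -4.4  13.  143.6] tip z 121.6 yaw rel 0.19 tilt [-0.001  -0.0011 -1.    ] F [0.3 0.2 1. ] w -0.0 q [-0.81  0.36  0.54  2.01 -0.25  0.83  0.06]
low finger pts rel tcp [[6.0, 2.0, -40.0], [-6.0, -2.0, -40.0], [5.0, -5.0, -39.0], [-4.0, -5.0, -38.0], [-2.0, -14.0, -37.0], [-2.0, -2.0, -37.0], [-9.0, -10.0, 17.0], [2.0, -13.0, 17.0]]
carrier rear [-121.8 -120.5 -120.5 -120.3 -120.1 -120. ]
152 3 [-12.  -0.] [3. 2.]
158 7 [-14.  -0.] [3. 4.]
164 10 [-17.  -1.] [ 9. 18.]
170 9 [-17.   0.] [11. 16.]
```

View pics/l10.png

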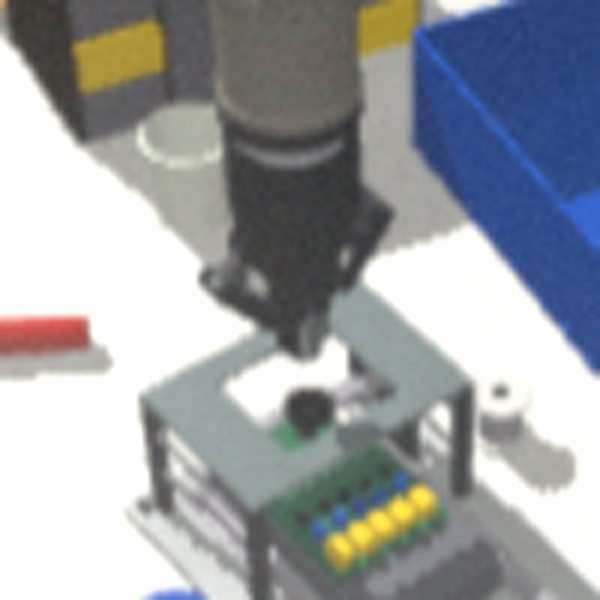

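Request:
step_arm:
  targets:
    - [0, -1, 10, 0, 1]
    - [0, -1, 20, 0, 1]
    - [0, -1, 28, 0, 1]
    - [0, -1, 34, 0, 1]
    - [0, -1, 38, 0, 1]
    - [0, -1, 38, 0, 1]

```text
t: 13.17
eef_pos: [0.5076, 0.1365, 0.1047]
tool_rot: [0.0, 0.995, 0.095, -0.001]
contact_force: [-0.2, 0.3, 0.9]
gripper_width: -0.0
```

```bash
python3 look.py 11
```

```text
t 13.17 fix [ -4.9  15.1 104.7] tip z 82.7 yaw rel 0.28 tilt [-1.6e-03 -8.0e-04 -1.0e+00] F [-0.2  0.3  0.9] w -0.0 q [-0.79  0.42  0.51  2.04 -0.3   0.75  0.09]
low finger pts rel tcp [[7.0, -4.0, -31.0], [8.0, -3.0, -27.0], [-2.0, 4.0, -27.0], [3.0, -2.0, -25.0], [0.0, -0.0, -24.0], [-3.0, -5.0, -24.0], [-1.0, -8.0, -23.0], [11.0, -12.0, -16.0]]
carrier rear [-121.  -120.9 -120.9 -120.7 -120.7 -120.6]
```

View pics/l11.png

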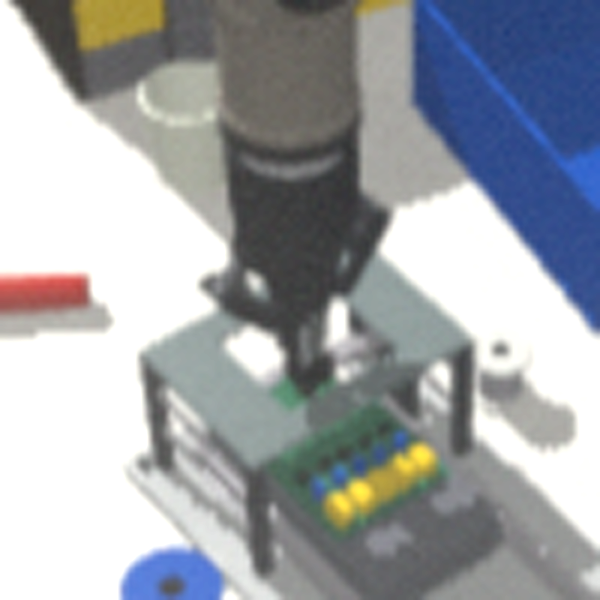

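Request:
step_arm:
  targets:
    - [2, 0, 3, 0, 1]
    - [2, 0, 6, 0, 1]
    - [2, 0, 9, 0, 1]
    - [2, 0, 12, 0, 1]
    - [2, 0, 14, 0, 1]
    - [2, 0, 16, 0, 1]

```text
t: 13.72
eef_pos: [0.5097, 0.137, 0.0897]
tool_rot: [-0.0, 0.995, 0.095, -0.001]
contact_force: [-2.1, -0.3, 4.7]
gripper_width: 0.001
```

Request:
step_arm:
  targets:
    - [0, 0, 2, 0, 1]
    - [0, 0, 4, 0, 1]

```text
t: 13.88
eef_pos: [0.5098, 0.137, 0.0856]
tool_rot: [-0.0, 0.995, 0.095, -0.0]
contact_force: [-2.9, -0.0, 5.5]
gripper_width: -0.004
```

Contact with about 5 N of resistance, so the lever is moving.

Request:
step_arm:
  targets:
    - [0, 0, 2, 0, 1]
    - [0, 0, 4, 0, 1]
    - [0, 0, 6, 0, 1]

```text
t: 14.13
eef_pos: [0.5097, 0.1369, 0.0795]
tool_rot: [-0.0, 0.995, 0.095, -0.001]
contact_force: [-3.5, 0.0, 6.7]
gripper_width: 0.0
```

Request:
step_arm:
  targets:
    - [0, 0, 1, 0, 1]
    - [0, 0, 2, 0, 1]

```text
t: 14.3
eef_pos: [0.5097, 0.1369, 0.0775]
tool_rot: [0.0, 0.995, 0.095, -0.001]
contact_force: [-3.7, -0.6, 5.0]
gripper_width: 0.0
```

Request:
step_arm:
  targets:
    - [0, 0, 1, 0, 1]
    - [0, 0, 2, 0, 1]

```text
t: 14.47
eef_pos: [0.5097, 0.1369, 0.0756]
tool_rot: [-0.0, 0.995, 0.095, -0.0]
contact_force: [-3.8, 0.4, 4.7]
gripper_width: -0.001
```

Request:
step_arm:
  targets:
    - [0, 0, 1, 0, 1]
    - [0, 0, 2, 0, 1]

```text
t: 14.63
eef_pos: [0.51, 0.137, 0.0744]
tool_rot: [-0.0, 0.995, 0.095, -0.0]
contact_force: [-8.7, -2.1, 24.0]
gripper_width: -0.002
```

Request:
step_arm:
  targets:
    - [0, 0, 1, 0, 1]
    - [0, 0, 2, 0, 1]

```text
t: 14.8
eef_pos: [0.5102, 0.1371, 0.0738]
tool_rot: [-0.001, 0.995, 0.095, -0.0]
contact_force: [-14.9, -2.9, 41.7]
gripper_width: -0.003
```

Request:
step_arm:
  targets:
    - [0, 0, 1, 0, 1]
    - [0, 0, 2, 0, 1]

```text
t: 14.97
eef_pos: [0.5104, 0.1371, 0.0733]
tool_rot: [-0.002, 0.996, 0.095, -0.0]
contact_force: [-20.0, -4.2, 58.5]
gripper_width: -0.0
```

Request:
step_arm:
  targets:
    - [0, 0, -3, 0, 1]
    - [0, 0, -8, 0, 1]
    - [0, 0, -18, 0, 1]
    - [0, 0, -35, 0, 1]
    - [0, 0, -55, 0, 1]
    - [0, 0, -80, 0, 1]
    - [0, 0, -110, 0, 1]
    - [0, 0, -140, 0, 1]
    - [0, 0, -165, 0, 1]
    - [0, 0, -175, 0, 1]
    - [0, 0, -175, 0, 1]

```text
t: 15.88
eef_pos: [0.5121, 0.1375, 0.2473]
tool_rot: [-0.001, 0.995, 0.095, 0.003]
contact_force: [-0.4, -0.4, -0.4]
gripper_width: 0.001
```

Request:
step_arm:
  targets:
    - [0, 30, 0, 0, 1]
    - [0, 65, 0, 0, 1]
    - [0, 100, 0, 0, 1]
    - [0, 135, 0, 0, 1]
    - [0, 170, 0, 0, 1]
    - [0, 200, 0, 0, 1]
    - [0, 220, 0, 0, 1]
    - [0, 220, 0, 0, 1]
    - [0, 220, 0, 0, 1]

```text
t: 16.63
eef_pos: [0.5512, -0.0802, 0.2432]
tool_rot: [0.0, 0.996, 0.094, -0.001]
contact_force: [0.6, 1.0, -1.0]
gripper_width: 0.001
```

```bash
python3 look.py 12
python3 - <<'E'
from h import *
from station import bot
c=bot.read_camera("top"); np.savez("top12.npz",**c)
cv2.imwrite("pics/top12.png",cv2.resize(c["frame"][140:260,165:325,::-1],None,fx=5,fy=5,interpolation=cv2.INTER_CUBIC))
for n in("top12","side12"):
    c=dict(np.load(n+".npz"));p,f=fitfix(c);print(n,p,f)
    W=cloud(c);F=tofix(p,W)*1000
    dark=c["frame"].max(-1)<70
    F1=F.reshape(-1,3); s=F1[(abs(F1[:,0])<40)&(F1[:,2]>40)&(F1[:,2]<54)&(F1[:,1]<-60)&(F1[:,1]>-200)]
    print("rear",np.sort(s[:,1])[:8].round(1))
    m=(abs(F[...,0])<22)&(abs(F[...,1]-15)<22)&(F[...,2]>68)&(F[...,2]<112)
    pad=F[m]; A=np.c_[pad[:,:2]-[0,15],np.ones(len(pad))]
    k=np.linalg.lstsq(A,pad[:,2],rcond=None)[0]; print("pad",np.median(pad,0),len(pad),"fit slope x,y,z0",k)
for n in("top0","side0"):
    c=dict(np.load(n+".npz"));p,f=fitfix(c);F=tofix(p,cloud(c))*1000
    m=(abs(F[...,0])<22)&(abs(F[...,1]-15)<22)&(F[...,2]>68)&(F[...,2]<112)
    pad=F[m]; A=np.c_[pad[:,:2]-[0,15],np.ones(len(pad))]; print(n,np.linalg.lstsq(A,pad[:,2],rcond=None)[0])
E
```

```text
t 16.63 fix [  -2.1 -205.8  243.2] tip z 221.2 yaw rel 0.11 tilt [-2.3e-03 -8.0e-04 -1.0e+00] F [ 0.6  1.  -1. ] w 0.0 q [-0.52  0.31  0.69  1.85 -0.22  1.06  0.44]
low finger pts rel tcp [[6.0, -10.0, 11.0], [-5.0, -8.0, 12.0], [-1.0, -13.0, 14.0], [-9.0, -8.0, 15.0], [-5.0, -13.0, 17.0], [-5.0, -8.0, 17.0], [-10.0, -5.0, 17.0], [-1.0, -12.0, 18.0]]
carrier rear [-121.5 -121.3 -120.8 -120.6 -120.2 -120.1]
top12 [ 0.5152262   0.12397238  0.18730697 -0.0008382   0.01478564] 84.36685065545657
rear [-119.9 -119.9 -119.9 -119.9 -119.5 -119.4 -119.4 -119.4]
pad [ 0.52017641 14.36564443 85.17912424] 118 fit slope x,y,z0 [1.09116316e-01 2.47358125e-02 8.51283085e+01]
side12 [ 0.51495428  0.1205402   0.18398896 -0.00051564  0.01489198] 41.43425849664565
rear [-119.7 -118.9 -118.7 -118.3 -118.3 -118.3 -117.7 -117.3]
pad [ 3.0069093  17.69615408 83.01218328] 44 fit slope x,y,z0 [ 1.88738909e-01 -3.25886080e-02  8.20510377e+01]
top0 [-1.05011746e-01  2.93440855e-02  1.03485443e+02]
side0 [-2.65661923e-02  6.59913171e-03  9.80225155e+01]
```

View pics/top12.png

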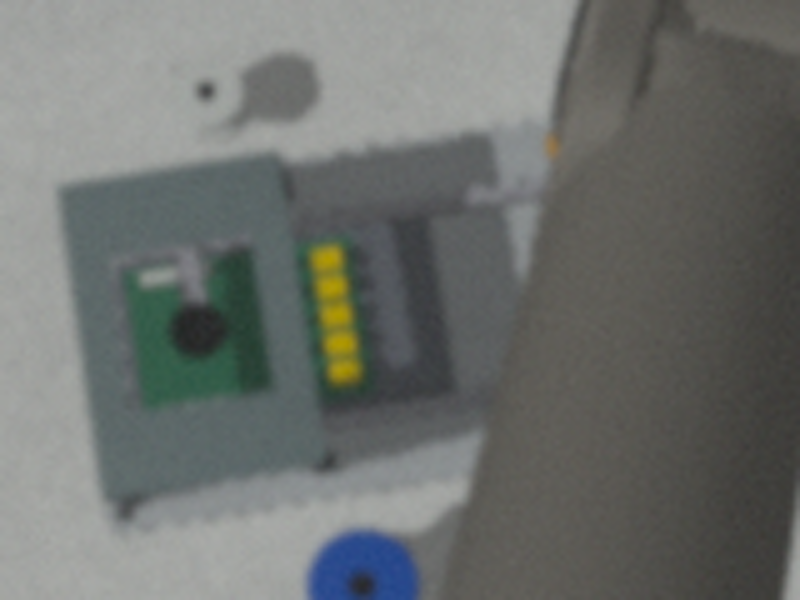

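Run:
```python
from h import *
c=dict(np.load("side12.npz"))
cv2.imwrite("pics/side12.png",cv2.convertScaleAbs(cv2.resize(c["frame"][100:290,150:350,::-1],None,fx=3,fy=3,interpolation=cv2.INTER_CUBIC),alpha=1.4))
```

```text
(no output)
```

View pics/side12.png

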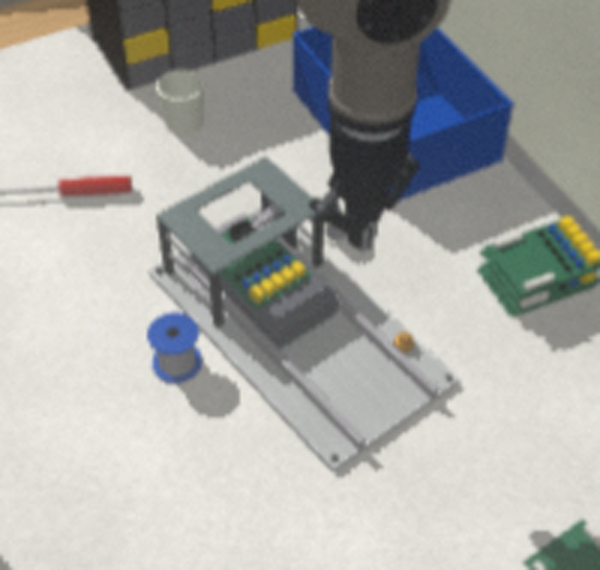

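The pad has dropped from z≈103.5 to z≈85 mm, which is the fully-down height. The carrier's rear face is at y≈-120 mm, and the other objects look unmoved. I'm handing in.

```bash
python3 -c "
from station import bot
print(bot.hand_in())"
```

```text
the job is handed in; nothing more can be done
None
```

I pushed the carrier home, pressed the lever down through the window until it hit its stop, drew straight back out, and handed in at about 17 s.

**Last checks**
- **Carrier:** the rear face is at y ≈ -120 mm (about -118 to -121 between the two cameras), which is fully home. While pushing, it stopped moving as the force rose to 17 N.
- **Lever:** the pad top dropped from about 103.5 to 85 mm in the top view, against about 84 mm expected when fully down. The side view reads 82–83 mm. It stayed down after I withdrew, and its resistance rose from about 5 N to a firm stop; the push peaked at about 58 N up, about 62 N in all, below the 120 N wrist limit.
- **Guard and other items:** I saw no contact with the guard, and the fixture and guard fit is unchanged. The other items in view looked unmoved. I checked them by eye, not by measurement, and the flux bottle was not in the final crops.

**What disagreed**
- **Fingertip height:** the images put the shut fingertips about 9 mm above the reported TCP, not 22 mm ahead of it. Because of this my first push passed just over the carrier. I saw no movement and no contact force. I backed off and used the measured height from then on.
- **Camera agreement:** the two cameras differ by about 3 mm in the fixture's y position, so I used a value between them.

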